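Clear the packing paper and hold the coin tray up out of the cash box

ROBOT

A 7-joint arm with a two-finger parallel gripper is mounted at the origin on the work surface. World frame = base frame: x ahead of the robot, y to its left, z up, the work surface at z = 0. Lengths are in m, angles in rad, forces in N, time in s.
With the tool pointing down it reaches from about 0.4 to 0.875 m from the base axis. Payload 19.3 kg.
Tool frame: the origin (TCP) lies where the fingers leave the gripper's body, on its centre line; the fingertips stand bot.tip_reach ahead of it and the grasp point (between the pads) lies 54 mm ahead of it (bot.tip_reach is the distance from the TCP to the fingertips, in m); z points along the fingers, y is the line along which they close (so a half turn about z gives the same grasp; the last joint's range is limited). The gripper opens to 85 mm and grips with 20 to 120 N. Pads are 22 mm wide; open, the fingers measure 114 mm over their backs; the gripper's body (76 mm by 85 mm) begins 54 mm behind the grasp point. The pads swing forward as they close: fully open they stand 13 mm farther back than shut.
Start: joints at [1.132, 0.521, -0.036, 1.599, 0.021, 1.021, -0.113], TCP at [0.225, -0.583, 0.304] pointing down, gripper open.
Joint ranges: [-2.91, 2.91], [-0.3, 2.13], [-1.5, 1.42], [0.17, 2.43], [-1.26, 4.41], [0.16, 1.93], [-2.52, 2.52]. Speed limits (rad/s): [1.89, 1.89, 2.39, 2.39, 3.01, 3.01, 3.01].

INTERFACE

Orientations are given as [roll, pitch, yaw] about the fixed x, y, z axes, in that order (R = Rz(yaw) Ry(pitch) Rx(roll)).
In Python, from workcell import bot gives the robot as it stands. The module is installed in compiled form; this text tells all that it offers.
- The arm moves only by the shell command python3 -m jog 'ROWS' [FORCE]. ROWS is JSON, a list that holds one entry, the list of rows, each a list of 7 numbers: the shift along the tool's x, y, z in mm, then the turn, a rotation vector about the tool's x, y, z in rad, then the opening, from 0 (shut) to 1 (fully open). In form: [[[tx, ty, tz, wx, wy, wz, fingers], ...]]. A call has 1 to 5 rows; each row shifts and turns the commanded pose from where the row before left it, along the tool's axes as they then stand; what a row does not reach is not made up. A row lasts 1/10 s, in which the tool goes at most 50 mm and 8.59 degrees, less where a joint would pass 70% of its speed; a pose out of reach is approached as far as the arm can. A call is refused whole if a number of a shift passes 50 or a number of a turn 0.15, either way. A call with a gripper value outside its range is refused whole. The fingers move at their own pace and stop on an object; FORCE is the grip in N (left out, the last holds). Time passes only in rows, so rows that do not move let the fingers close. It gives the time, the measured TCP pose, the force, the opening and the grip force at its end, in the units of the state.
- bot.observe(): the state, without advancing time (a new reading comes with each control period).
- bot.grab_frame(name): name is "scene" or "top" or "wrist"; returns a dict with "img" (420x560x3 uint8, red, green, blue), "intrinsics" (3x3 intrinsics, pixels), "k1" (the pictures are not rectified: a ray, as slopes to the right and down, at radius r is drawn at 1 + k1 r^2 times it, then the intrinsics apply), "R" (3x3) and "t" (3): a world point X has camera coordinates R X + t; the wrist camera has in their place "tool_from_camera" (4x4, takes a point from camera to tool coordinates, whose origin is the TCP and whose axes are the flange's). Camera axes: x right, y down, z forward; pixel columns grow to the right and rows downward; lengths in m; the calibration is good to about 2 mm. A picture is of the moment at which its call begins: read the wrist's pose just before it. There is no depth.
- bot.job_done(): hands the job in; it is judged then, once.
Trained networks look in a picture, given as the dict that the camera call returned (one of the last four; its "shot" number tells which), for a name from the list of things; names that differ only in an ending like _2 or _b are one class to them, and where a whole thing is asked for, a point or a joint stands for the part that bears it (a point fixed in the world has none). Each returns a list of dicts, best first, with "conf" (0 to 1); they miss things now and then, are a little off and sometimes report something else, mostly with a low value. They report only what shows in the picture. A call takes as long as a camera call. They do not tell look-alikes from the thing itself.
- bot.trace(query, picture): "region" (420x560 bool, what is visible of it).
- bot.spot_point(query, picture): "xyz" ([x, y, z] in m, in world coordinates, good to about 4 mm: a listed point, or the origin of a listed thing).
The state is a dict: "clock": time; "qpos": joint angles; "qd": joint speeds; "joint_efforts": joint torques, N m; "position": TCP position; "tool_rot": TCP orientation; "force": force on the tool from outside, world axes, zero at the start; "moment": the same for the moment, N m; "grip_width": finger opening in m; "finger_force": force on a finger pad.
Only numpy, scipy, OpenCV 4.12 (cv2) and the standard library are available. Lean on these libraries where they do the work, as an engineer would, in place of code of your own. Each camera call takes 0.05 s, during which the arm holds its last target. There are 200 camera calls.

TASK

This seized cash box is to be counted: first put the two balls of crumpled packing paper, one lying in the coin tray and one on the table, into the open waste carton. Then take the tray by its handle, lift it out of the box and, keeping it level all the way with both coin rolls lying in it, hold it still about 10 cm above the rim, right over the box, so that a colleague can reach the notes underneath; finish while holding it there. Leave the phone and the small ring case where they are.

Things in the scene. Friction and masses are not known exactly. Their poses are not given: they have to be found in the camera images.
- box_mouth (a point): Open dark grey steel cash box, fixed: 250 mm along its x, 190 mm along its y, rim 85 mm above the table, walls 3 mm. This point is the centre of its mouth, at rim height, axes the box's, z up. The lid is hinged on the long +y rim and stands open, leaning outward 20 degrees from upright, top about 265 mm above the table. Bundles of notes lie on its floor under the tray.
- tray_handle (a point): Handle of the loose grey plastic coin tray; this point is the bar's centre, over the middle of the tray and 50 mm above its underside. The bar is 104 mm long along x, 12 mm wide along y, 16 mm high, its top 58 mm above the underside (about 18 mm above the box's rim at first). Axes are the tray's, z up, nearly those of the box.
- tray: The same tray, 0.26 kg (varies), 232 (x) x 172 (y) x 35 mm high, origin at the centre of its underside. It lies in the box on two end ledges, underside 45 mm above the table, 6 mm free all round. A 35 mm wall under the handle parts it: at -y one open compartment 226 x 81 mm, at +y an empty middle cell 73 mm long beside the handle and two narrow cells at each end. Floor 3 mm.
- roll_a_c (a point): Paper-wrapped roll of coins, 24 mm thick, 58 mm long (along its x), 0.19 kg, lying in one of the tray's narrow end cells beside the handle; this point is its centre. Its mass varies.
- roll_b_c (a point): Paper-wrapped roll of coins, 21 mm thick, 66 mm long (along its x), 0.16 kg, lying in the narrow cell beside the handle at the tray's other end; this point is its centre. Its mass varies.
- paper_tray_c (a point): Ball of crumpled white packing paper, stiff and lumpy, about 50 mm across and 48 mm high, 16 g, lying in the tray's long open compartment (-y side), near its middle; this point is its centre, 25 mm above its underside. It may be gripped at any yaw.
- paper_table_c (a point): A second such ball of crumpled paper, lying on the table between the cash box and the carton; this point is its centre, 25 mm above the table.
- carton: Open cardboard waste carton, fixed, empty: 240 mm along its x, 190 mm along its y, 110 mm high, walls and floor 5 mm, flaps folded down outside. The origin is the centre of its underside, z up.
- phone: Bystander: black mobile phone lying flat, 152 (x) x 73 x 9 mm; the origin is the centre of its underside.
- ring_case: Bystander: small closed dark red ring case, 56 x 56 x 45 mm high; the origin is the centre of its underside.
Mind the look-alikes: they are no part of the job. What is shaped like the part that bears paper_tray_c but purple or turquoise is not meant. Leave any green or orange look-alike of the part that bears roll_a_c alone.

How it is judged:
On the way, in this order (a step that is already met when the one before it is completed fails the run):
1. both balls of paper lie in the carton, let go (x of paper_tray_c in the frame of carton between -0.115 and 0.115 m and y of paper_tray_c in the frame of carton between -0.09 and 0.09 m and z of paper_tray_c in the frame of carton between 0 and 0.105 m and x of paper_table_c in the frame of carton between -0.115 and 0.115 m and y of paper_table_c in the frame of carton between -0.09 and 0.09 m and z of paper_table_c in the frame of carton between 0 and 0.105 m and contact force between the fingers and paper_tray below 0.05 N and contact force between the fingers and paper_table below 0.05 N), for 0.2 s.
2. the tray is lifted clear of the box, level, coin rolls in it (z of tray_handle in the frame of box_mouth between 0.11 and 0.2 m and horizontal distance between tray_handle and box_mouth below 0.06 m and angle between tray_handle's own z axis and vertical below 0.09 rad and x of roll_a_c in the frame of tray_handle between -0.116 and 0.116 m and y of roll_a_c in the frame of tray_handle between -0.086 and 0.086 m and z of roll_a_c in the frame of tray_handle between -0.05 and -0.015 m and x of roll_b_c in the frame of tray_handle between -0.116 and 0.116 m and y of roll_b_c in the frame of tray_handle between -0.086 and 0.086 m and z of roll_b_c in the frame of tray_handle between -0.05 and -0.015 m), for 0.3 s.
At the end, for the whole second after the job is handed in: Both balls in the carton; only the gripper holds the tray, underside 6 to 15 cm above the box rim, handle within 6 cm of the box centre seen from above, tilt under 5 degrees, still (15 mm/s, 0.08 rad/s), both coin rolls in it; phone and ring case within 3 cm of their places (all of step 2 and x of paper_tray_c in the frame of carton between -0.115 and 0.115 m and y of paper_tray_c in the frame of carton between -0.09 and 0.09 m and z of paper_tray_c in the frame of carton between 0 and 0.105 m and x of paper_table_c in the frame of carton between -0.115 and 0.115 m and y of paper_table_c in the frame of carton between -0.09 and 0.09 m and z of paper_table_c in the frame of carton between 0 and 0.105 m and linear speed of tray below 0.015 m/s and angular speed of tray below 0.08 rad/s and contact force between the fingers and tray above 2 N and contact force between tray and cashbox below 0.1 N and distance of each of phone, ring_case from where it was at the start of the episode below 0.03 m); the arm keeps its last pose, push and grip.
It fails at once if the tray is tipped by more than about 11 degrees (angle between tray_handle's own z axis and vertical above 0.2 rad).
It fails at once if the phone is shifted by more than 3 cm (distance of phone from where it was at the start of the episode above 0.03 m).
It fails at once if the ring case is shifted by more than 3 cm (distance of ring_case from where it was at the start of the episode above 0.03 m).
It also fails if it takes over 72 s, if anything falls off the work surface, if the arm or the gripper's body presses on something with over 40 N, if the wrist force passes 120 N, or if a joint passes its speed limit or range.

## Working session

There is one attempt and no reset: what is moved stays moved. The work goes in short steps, Python scripts to look and compute and a shell command to move; the robot and the scene stay as the last step left them, time stands still between calls to the robot, and variables do not carry over. Pictures are saved under pics/ and viewed, at most 10 in all, crops included, and the job is handed in when it is done.

```bash
mkdir -p pics; python3 - <<'E'
from workcell import bot
import cv2,numpy as np
s=bot.observe();print(s['clock'],s['position'],s['tool_rot'],s['grip_width'],bot.tip_reach)
f={n:bot.grab_frame(n) for n in("top","scene")}
for n in f: cv2.imwrite(f'pics/{n}0.png',f[n]['img'][:,:,::-1])
def proj(F,X):
    c=F['R']@X+F['t'];u=c[:2]/c[2];u=u*(1+F['k1']*(u@u));return (F['intrinsics']@[*u,1])[:2].round().astype(int)
for q in ["box_mouth","tray_handle","tray","roll_a_c","roll_b_c","paper_tray_c","paper_table_c","carton","phone","ring_case"]:
  for n in f:
    for r in bot.spot_point(q,f[n])[:4]:
        print(q,n,round(r['conf'],2),np.round(r['xyz'],3),proj(f[n],np.array(r['xyz'])))
E
```

```text
0.0 [ 0.22523782 -0.58275245  0.30335912] [-3.14051526e+00  4.43066588e-05  3.68835685e-01] 0.08545117246996825 0.0726
tray_handle top 0.83 [0.572 0.137 0.094] [213 229]
tray_handle scene 0.63 [0.572 0.135 0.095] [297 188]
tray top 0.8 [0.569 0.131 0.048] [218 230]
tray scene 0.7 [0.574 0.133 0.042] [297 204]
roll_a_c top 0.87 [0.651 0.144 0.059] [212 192]
roll_a_c top 0.57 [ 0.857 -0.07   0.011] [307 106]
roll_a_c scene 0.78 [ 0.859 -0.07   0.01 ] [358 320]
roll_a_c scene 0.71 [0.65 0.14 0.06] [325 209]
roll_a_c scene 0.58 [0.718 0.369 0.014] [386 184]
roll_b_c scene 0.5 [0.572 0.134 0.097] [297 188]
roll_b_c scene 0.44 [0.498 0.165 0.058] [279 182]
paper_tray_c top 0.82 [0.35  0.104 0.026] [231 330]
paper_tray_c top 0.78 [0.575 0.082 0.073] [240 227]
paper_tray_c top 0.58 [ 0.599 -0.059  0.028] [304 216]
paper_tray_c scene 0.83 [0.349 0.098 0.026] [219 184]
paper_tray_c scene 0.78 [0.578 0.085 0.08 ] [288 205]
paper_tray_c scene 0.56 [ 0.606 -0.059  0.024] [264 262]
paper_table_c top 0.84 [ 0.518 -0.123  0.025] [332 252]
paper_table_c scene 0.89 [ 0.52  -0.122  0.026] [217 263]
carton top 0.66 [ 0.49  -0.306  0.001] [410 264]
carton top 0.65 [ 0.364 -0.069  0.004] [308 320]
carton scene 0.94 [ 0.486 -0.302  0.005] [153 315]
phone top 0.59 [ 0.361 -0.069  0.003] [308 321]
phone top 0.28 [ 0.52  -0.118  0.022] [330 252]
phone scene 0.75 [ 0.361 -0.07  -0.   ] [182 230]
ring_case top 0.77 [ 0.732 -0.071  0.003] [307 160]
ring_case scene 0.75 [ 0.731 -0.073  0.002] [306 297]
```

View pics/top0.png

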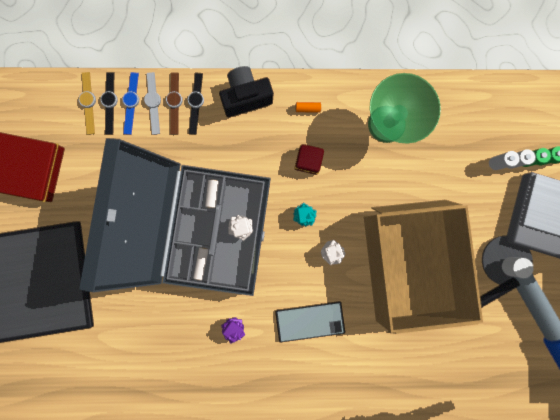

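View pics/scene0.png

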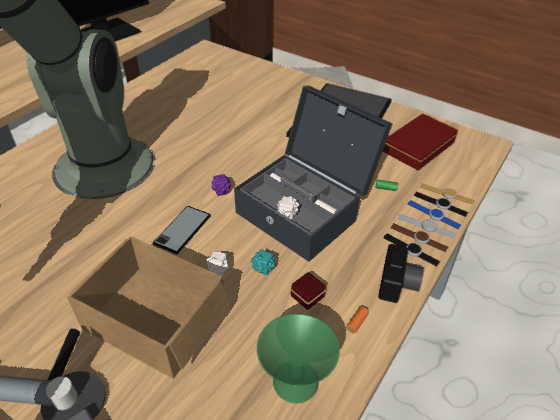

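```bash
python3 - <<'E'
import cv2
i=cv2.imread('pics/top0.png')[160:350,170:390]
cv2.imwrite('pics/crop0.png',cv2.resize(i,None,fx=3,fy=3,interpolation=cv2.INTER_CUBIC))
E
```

```text
(no output)
```

View pics/crop0.png

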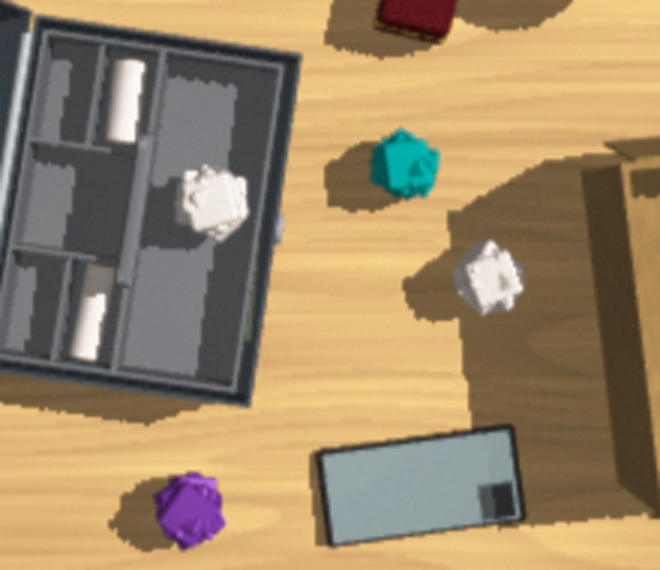

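Candidates for the balls of paper, in top-picture pixels: white in the tray (240,227), white on the table (332,252), turquoise (305,215) and purple (233,330). The crop confirms that the two white ones are meant. Rolls: the white ones in the tray at (211,193) and (200,265) are the real ones; the orange and green ones outside are look-alikes. The carton is at (425,267), the phone at (308,321) and the ring case at (309,159).

```bash
cat > h.py <<'E'
from workcell import bot
import cv2,numpy as np
from scipy.spatial.transform import Rotation as R
def pose():
    s=bot.observe();return np.array(s['position']),R.from_euler('xyz',s['tool_rot']).as_matrix(),s
def plan(xyz,yaw,above=0.054):
    """rotation vector (tool) to get tool-down at yaw, then shift in mm in the tool axes after the turn; xyz=grasp point"""
    p,r,s=pose();G=R.from_euler('xyz',[np.pi,0,yaw]).as_matrix()
    print('clk',round(s['clock'],2),'turn',R.from_matrix(r.T@G).as_rotvec().round(3),'shift',(1000*G.T@(np.array(xyz)+[0,0,above]-p)).round(1),'grip',round(s['grip_width'],4),'q7',round(s['qpos'][6],2))
def cam(F,ps=None):
    if 'R' in F: return np.array(F['R']),np.array(F['t'])
    p,r=ps;T=np.array(F['tool_from_camera']);Rc=r@T[:3,:3];c=r@T[:3,3]+p
    return Rc.T,-Rc.T@c
def back(F,uv,z,ps=None):
    Rm,t=cam(F,ps);d=np.array([F['k1'],0,0,0,0],float)
    n=cv2.undistortPoints(np.array(uv,float).reshape(-1,1,2),np.array(F['intrinsics']),d).reshape(-1,2)
    c=-Rm.T@t;v=np.c_[n,np.ones(len(n))]@Rm
    return c+v*((z-c[2])/v[:,2])[:,None]
E
python3 - <<'E'
from h import *
f=bot.grab_frame('top')
for q,z in(("tray",.08),("carton",.11)):
  for r in bot.trace(q,f)[:2]:
    m=r['region'].astype(np.uint8);ys,xs=np.nonzero(m)
    P=back(f,np.c_[xs,ys],z)[:,:2].astype(np.float32)
    print(q,round(r['conf'],2),len(xs),cv2.minAreaRect(P*1000))
plan([.519,-.1225,.15],1.414)
plan([.519,-.1225,.028],1.414)
E
```

```text
tray 0.68 8160 ((570.6054077148438, 131.37586975097656), (174.7744140625, 235.36476135253906), 81.55950927734375)
carton 0.55 13303 ((495.4432373046875, -291.43572998046875), (262.0497741699219, 220.72463989257812), 5.2323760986328125)
clk 1.25 turn [ 0.    -0.    -1.045] shift [500.7 218.2  99.9] grip 0.0853 q7 -0.11
clk 1.25 turn [ 0.    -0.    -1.045] shift [500.7 218.2 221.9] grip 0.0853 q7 -0.11
```

```bash
python3 -m jog '[[[0,0,0,0,0,-0.15,1],[0,0,0,0,0,-0.15,1],[0,0,0,0,0,-0.15,1],[0,0,0,0,0,-0.15,1],[0,0,0,0,0,-0.15,1]]]' 40
python3 -m jog '[[[0,0,0,0,0,-0.15,1],[0,0,0,0,0,-0.15,1],[39,17,0,0,0,0,1],[39,17,0,0,0,0,1],[39,17,0,0,0,0,1]]]'
python3 -m jog '[[[39,17,0,0,0,0,1],[39,17,0,0,0,0,1],[39,17,0,0,0,0,1],[39,17,0,0,0,0,1],[39,17,0,0,0,0,1]]]'
python3 -m jog '[[[39,17,12,0,0,0,1],[39,17,12,0,0,0,1],[39,17,12,0,0,0,1],[36,16,12,0,0,0,1],[0,0,12,0,0,0,1]]]'
python3 -m jog '[[[0,0,12,0,0,0,1],[0,0,0,0,0,0,1]]]'
python3 - <<'E'
from h import *
p,r,s=pose();F=bot.grab_frame('wrist')
cv2.imwrite('pics/w1.png',F['img'][:,:,::-1])
for x in bot.spot_point('paper_table_c',F)[:3]: print(x['conf'],np.round(x['xyz'],3))
for x in bot.trace('paper_table_c',F)[:2]:
    ys,xs=np.nonzero(x['region']);print(x['conf'],xs.mean(),ys.mean(),back(F,[[xs.mean(),ys.mean()]],.028,(p,r)).round(3))
plan([.519,-.1225,.028],1.424)
E
```

```text
clock: 1.75
position: [0.2253, -0.583, 0.3039]
tool_rot: [3.142, 0.0, 1.125]
force: [-0.2, -0.7, -0.2]
grip_width: 0.0853
finger_force: 0.0
clock: 2.25
position: [0.2938, -0.4738, 0.3038]
tool_rot: [3.141, -0.0, 1.418]
force: [2.1, 0.5, 0.9]
grip_width: 0.0854
finger_force: 0.0
clock: 2.75
position: [0.4076, -0.2937, 0.3041]
tool_rot: [3.141, 0.0, 1.419]
force: [0.5, -0.0, 0.9]
grip_width: 0.0855
finger_force: 0.0
clock: 3.25
position: [0.4989, -0.1492, 0.2437]
tool_rot: [3.14, -0.002, 1.425]
force: [-0.6, -0.7, -0.1]
grip_width: 0.0853
finger_force: 0.0
clock: 3.45
position: [0.4954, -0.1548, 0.2305]
tool_rot: [-3.139, 0.0, 1.418]
force: [-0.3, -1.9, 0.7]
grip_width: 0.0854
finger_force: 0.0
0.89 [ 0.517 -0.122  0.024]
0.95 299.70231729055257 162.5800356506239 [[ 0.518 -0.122  0.028]]
clk 3.6 turn [ 0.     0.    -0.007] shift [ 35.5  17.8 150.3] grip 0.0853 q7 -0.21
```

View pics/w1.png

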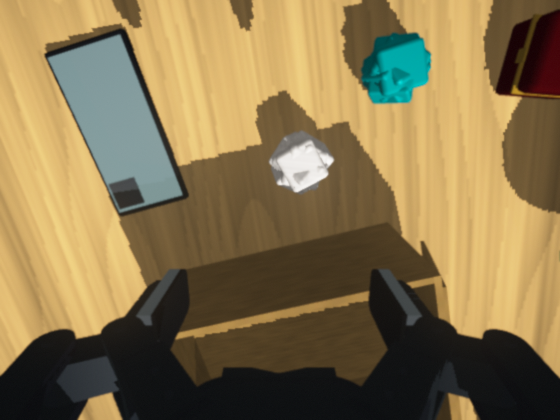

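The picture shows the white ball at (300,162), clear of the turquoise ball (398,68) and the phone (120,120). Descend and grip.

```bash
python3 -m jog '[[[18,9,0,0,0,0,1],[17.5,9,0,0,0,0,1],[0,0,35,0,0,0,1],[0,0,35,0,0,0,1],[0,0,35,0,0,0,1]]]'
python3 -m jog '[[[0,0,30,0,0,0,1],[0,0,15,0,0,0,1],[0,0,0,0,0,0,1],[0,0,0,0,0,0,0],[0,0,0,0,0,0,0]]]'
python3 -m jog '[[[0,0,0,0,0,0,0],[0,0,0,0,0,0,0],[0,0,0,0,0,0,0]]]'
python3 -m jog '[[[0,0,-40,0,0,0,0],[0,0,-40,0,0,0,0],[0,0,-40,0,0,0,0],[0,0,-40,0,0,0,0],[0,0,0,0,0,0,0]]]'
python3 -c "
from h import *
plan([.492,-.27,.20],1.424);plan([.492,-.27,.095],1.424)"
```

```text
clock: 4.1
position: [0.5198, -0.1225, 0.1266]
tool_rot: [3.14, 0.0, 1.418]
force: [1.1, -0.6, 0.2]
grip_width: 0.085
finger_force: 0.0
clock: 4.6
position: [0.5203, -0.1221, 0.0834]
tool_rot: [3.139, 0.0, 1.418]
force: [0.6, -0.2, 1.2]
grip_width: 0.0591
finger_force: 0.6
clock: 4.9
position: [0.5206, -0.122, 0.0842]
tool_rot: [3.138, 0.0, 1.418]
force: [-3.9, 0.3, 21.2]
grip_width: 0.0542
finger_force: 37.7
clock: 5.4
position: [0.5213, -0.1221, 0.2479]
tool_rot: [3.133, 0.001, 1.418]
force: [0.8, 0.2, -0.8]
grip_width: 0.0544
finger_force: 41.9
clk 5.4 turn [ 0.009  0.001 -0.006] shift [-150.6   -7.4   -6.1] grip 0.0544 q7 -0.28
clk 5.4 turn [ 0.009  0.001 -0.006] shift [-150.6   -7.4   98.9] grip 0.0544 q7 -0.28
```

```bash
python3 -m jog '[[[-40,-2,0,0,0,0,0],[-40,-2,0,0,0,0,0],[-40,-2,0,0,0,0,0],[-40,-2,0,0,0,0,0],[-40,0,0,0,0,0,0]]]'
python3 -m jog '[[[0,0,25,0,0,0,0],[0,0,35,0,0,0,0],[0,0,34,0,0,0,0],[0,0,0,0,0,0,0],[0,0,0,0,0,0,1]]]'
python3 -m jog '[[[0,0,0,0,0,0,1],[0,0,0,0,0,0,1],[0,0,0,0,0,0,1]]]'
python3 -m jog '[[[0,0,-40,0,0,0,1],[0,0,-40,0,0,0,1],[0,0,-40,0,0,0,1],[0,0,0,0,0,0,1]]]'
python3 - <<'E'
from h import *
f=bot.grab_frame('scene')
for q in('paper_table_c','tray_handle'):
  for x in bot.spot_point(q,f)[:4]: print(q,round(x['conf'],2),np.round(x['xyz'],3))
plan([.576,.0835,.15],1.424)
E
```

```text
clock: 5.9
position: [0.4806, -0.3199, 0.2428]
tool_rot: [3.141, 0.001, 1.419]
force: [0.5, -0.3, -0.0]
grip_width: 0.0544
finger_force: 41.9
clock: 6.4
position: [0.4816, -0.3182, 0.1489]
tool_rot: [3.141, -0.0, 1.419]
force: [-0.1, -0.1, 0.5]
grip_width: 0.0677
finger_force: 0.0
clock: 6.7
position: [0.4817, -0.3185, 0.1491]
tool_rot: [3.14, 0.001, 1.419]
force: [-0.1, -0.3, 0.7]
grip_width: 0.0854
finger_force: 0.0
clock: 7.1
position: [0.4829, -0.3189, 0.2735]
tool_rot: [3.134, 0.003, 1.419]
force: [0.7, -0.2, -1.1]
grip_width: 0.0857
finger_force: 0.0
paper_table_c 0.9 [ 0.482 -0.314  0.034]
tray_handle 0.97 [0.574 0.139 0.095]
clk 7.25 turn [ 0.     0.    -0.005] shift [411.3  35.1  64.1] grip 0.0855 q7 0.11
```

```bash
python3 -m jog '[[[40,3.5,0,0,0,0,1],[40,3.5,0,0,0,0,1],[40,3.5,0,0,0,0,1],[40,3.5,0,0,0,0,1],[40,3.5,0,0,0,0,1]]]'
python3 -m jog '[[[40,3.5,0,0,0,0,1],[40,3.5,0,0,0,0,1],[40,3.5,0,0,0,0,1],[40,3.5,0,0,0,0,1],[0,0,0,0,0,0,1]]]'
python3 -m jog '[[[0,0,0,0,0,0,1]]]'
python3 - <<'E'
from h import *
p,r,s=pose();F=bot.grab_frame('wrist')
cv2.imwrite('pics/w2.png',F['img'][:,:,::-1])
for q in('paper_tray_c','tray_handle','roll_a_c','roll_b_c'):
  for x in bot.spot_point(q,F)[:3]: print(q,round(x['conf'],2),np.round(x['xyz'],3))
for x in bot.trace('paper_tray_c',F)[:2]:
    ys,xs=np.nonzero(x['region']);print(x['conf'],xs.mean(),ys.mean(),back(F,[[xs.mean(),ys.mean()]],.076,(p,r)).round(3))
for x in bot.trace('tray',F)[:1]:
    ys,xs=np.nonzero(x['region']);print(cv2.minAreaRect(1000*back(F,np.c_[xs,ys],.08,(p,r))[:,:2].astype(np.float32)))
plan([.576,.0835,.079],1.424)
E
```

```text
clock: 7.75
position: [0.5286, -0.1215, 0.2669]
tool_rot: [-3.14, -0.0, 1.419]
force: [1.3, -0.7, 0.6]
grip_width: 0.0854
finger_force: 0.0
clock: 8.25
position: [0.5671, 0.0388, 0.267]
tool_rot: [-3.14, -0.003, 1.426]
force: [-0.9, -0.6, 0.3]
grip_width: 0.085
finger_force: 0.0
clock: 8.35
position: [0.5666, 0.0337, 0.2668]
tool_rot: [-3.14, 0.0, 1.421]
force: [-0.3, -0.9, 0.1]
grip_width: 0.0857
finger_force: 0.0
paper_tray_c 0.95 [ 0.604 -0.061  0.022]
paper_tray_c 0.93 [0.578 0.088 0.075]
paper_tray_c 0.74 [0.351 0.098 0.027]
tray_handle 0.85 [0.572 0.132 0.092]
roll_a_c 0.74 [ 0.86  -0.071  0.009]
roll_a_c 0.64 [0.65  0.143 0.059]
roll_b_c 0.63 [0.503 0.167 0.061]
0.8 282.32547478716435 147.54780615586117 [[0.577 0.082 0.076]]
0.55 52.30640191715166 157.15987675453613 [[0.386 0.103 0.076]]
((568.8195190429688, 116.6018295288086), (141.5025177001953, 234.4996795654297), 81.16246795654297)
clk 8.7 turn [-0.     0.    -0.006] shift [ 52.2   1.5 134.8] grip 0.0854 q7 -0.56
```

View pics/w2.png

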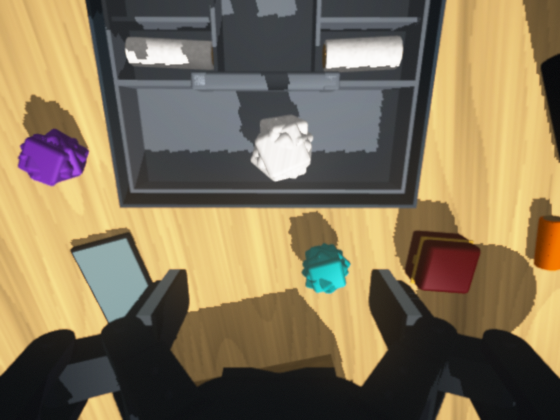

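The white ball is at (282,148) in the front compartment; the handle bar is at (265,80), clear of the fingers. Go in with the fingers closing along the tray's x.

```bash
python3 -m jog '[[[27,0,0,0,0,0,1],[26,0.5,0,0,0,0,1],[0,0,30,0,0,0,1],[0,0,30,0,0,0,1],[0,0,30,0,0,0,1]]]'
python3 -m jog '[[[0,0,30,0,0,0,1],[0,0,13,0,0,0,1],[0,0,0,0,0,0,1],[0,0,0,0,0,0,0],[0,0,0,0,0,0,0]]]'
python3 -m jog '[[[0,0,0,0,0,0,0],[0,0,0,0,0,0,0],[0,0,0,0,0,0,0]]]'
python3 -m jog '[[[0,0,-20,0,0,0,0],[0,0,-40,0,0,0,0],[0,0,-40,0,0,0,0],[0,0,-40,0,0,0,0],[0,0,0,0,0,0,0]]]'
python3 -c "
from h import *
plan([.494,-.27,.20],1.424)"
```

```text
clock: 9.2
position: [0.5756, 0.0849, 0.177]
tool_rot: [3.141, -0.0, 1.418]
force: [1.0, -0.0, 0.7]
grip_width: 0.0854
finger_force: 0.0
clock: 9.7
position: [0.5762, 0.0853, 0.1364]
tool_rot: [3.14, -0.001, 1.419]
force: [0.2, 0.1, 0.3]
grip_width: 0.0591
finger_force: 0.0
clock: 10.0
position: [0.5763, 0.0852, 0.1369]
tool_rot: [3.139, -0.0, 1.418]
force: [-4.1, -1.2, 16.6]
grip_width: 0.0489
finger_force: 37.9
clock: 10.5
position: [0.5772, 0.0857, 0.281]
tool_rot: [3.133, -0.003, 1.418]
force: [0.6, 0.2, -2.0]
grip_width: 0.0492
finger_force: 40.5
clk 10.5 turn [ 0.008 -0.003 -0.006] shift [-364.1  -30.3   27. ] grip 0.0492 q7 -0.65
```

```bash
python3 -m jog '[[[-39.5,-0.5,0,0,0,0,0],[-39.5,-0.5,0,0,0,0,0],[-39.5,-0.5,0,0,0,0,0],[-39.5,-0.5,0,0,0,0,0],[-39.5,-0.5,0,0,0,0,0]]]'
python3 -m jog '[[[-39.5,-0.5,0,0,0,0,0],[-39.5,-0.5,0,0,0,0,0],[-39.5,-0.5,0,0,0,0,0],[-39.5,-0.5,0,0,0,0,0],[0,0,20,0,0,0,0]]]'
python3 -m jog '[[[0,0,30,0,0,0,0],[0,0,35,0,0,0,0],[0,0,30,0,0,0,0],[0,0,0,0,0,0,0],[0,0,0,0,0,0,1]]]'
python3 -m jog '[[[0,0,0,0,0,0,1],[0,0,0,0,0,0,1],[0,0,0,0,0,0,1]]]'
python3 -m jog '[[[0,0,-40,0,0,0,1],[0,0,-40,0,0,0,1],[0,0,-40,0,0,0,1],[0,0,0,0,0,0,1]]]'
python3 - <<'E'
from h import *
f=bot.grab_frame('scene');g=bot.grab_frame('top')
for q in('paper_table_c','phone','ring_case'):
  for x in bot.spot_point(q,f)[:5]: print(q,round(x['conf'],2),np.round(x['xyz'],3))
for F in(f,g):
  for x in bot.spot_point('tray_handle',F)[:1]: print(round(x['conf'],2),np.round(x['xyz'],3))
for r in bot.trace('tray',g)[:1]:
    ys,xs=np.nonzero(r['region']);print(cv2.minAreaRect(1000*back(g,np.c_[xs,ys],.08)[:,:2].astype(np.float32)))
cv2.imwrite('pics/s3.png',f['img'][:,:,::-1])
plan([.572,.06,.25],-.147);plan([.572,.06,.25],-.147+np.pi)
E
```

```text
clock: 11.0
position: [0.5427, -0.1113, 0.2757]
tool_rot: [3.14, 0.0, 1.419]
force: [0.3, 0.0, -0.3]
grip_width: 0.0485
finger_force: 40.5
clock: 11.5
position: [0.5163, -0.2717, 0.257]
tool_rot: [3.138, 0.004, 1.412]
force: [0.3, -0.4, -0.5]
grip_width: 0.0488
finger_force: 40.5
clock: 12.0
position: [0.5176, -0.2655, 0.1609]
tool_rot: [3.141, -0.0, 1.419]
force: [-0.0, -0.2, 0.3]
grip_width: 0.0617
finger_force: 0.0
clock: 12.3
position: [0.5176, -0.2658, 0.1611]
tool_rot: [3.14, 0.001, 1.419]
force: [0.6, 0.9, 0.1]
grip_width: 0.0853
finger_force: 0.0
clock: 12.7
position: [0.5188, -0.2661, 0.2856]
tool_rot: [3.134, 0.002, 1.418]
force: [-0.1, -0.6, -0.4]
grip_width: 0.0856
finger_force: 0.0
paper_table_c 0.7 [ 0.48  -0.317  0.03 ]
phone 0.88 [ 0.361 -0.07  -0.001]
ring_case 0.78 [ 0.733 -0.073  0.001]
0.8 [0.574 0.137 0.095]
0.71 [0.57  0.136 0.093]
((571.05859375, 131.7216339111328), (172.38052368164062, 231.91310119628906), 81.36935424804688)
clk 13.1 turn [-1.000e-03  1.000e-03  1.566e+00] shift [   6.7 -329.9  -24.9] grip 0.0856 q7 0.0
clk 13.1 turn [-1.000e-03 -1.000e-03 -1.576e+00] shift [ -6.7 329.9 -24.9] grip 0.0856 q7 0.0
```

View pics/s3.png

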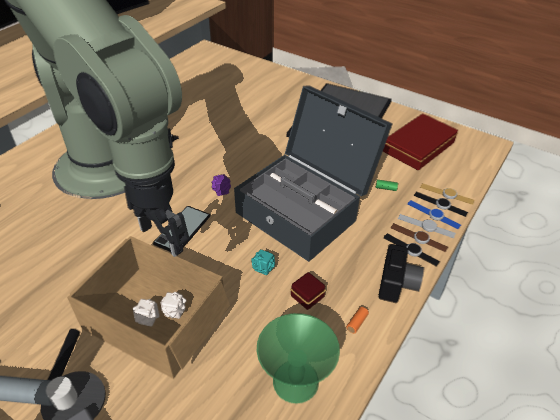

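Both balls lie in the carton at (146,312) and (174,304); phone and ring case are untouched. Now turn to the handle.

```bash
python3 -m jog '[[[0,0,0,0,0,-0.143,1],[0,0,0,0,0,-0.143,1],[0,0,0,0,0,-0.143,1],[0,0,0,0,0,-0.143,1],[0,0,0,0,0,-0.143,1]]]'
python3 -m jog '[[[0,0,0,0,0,-0.143,1],[0,0,0,0,0,-0.143,1],[0,0,0,0,0,-0.143,1],[0,0,0,0,0,-0.143,1],[0,0,0,0,0,-0.143,1]]]'
python3 -m jog '[[[0,0,0,0,0,-0.143,1],[-5,40,0,0,0,0,1],[-5,40,0,0,0,0,1],[-5,40,0,0,0,0,1],[-5,40,0,0,0,0,1]]]'
python3 -m jog '[[[-5,40,0,0,0,0,1],[-5,40,0,0,0,0,1],[-5,40,0,0,0,0,1],[-5,40,0,0,0,0,1],[-5,40,0,0,0,0,1]]]'
python3 -m jog '[[[-5,40,0,0,0,0,1],[0,0,0,0,0,0,1],[0,0,0,0,0,0,1]]]'
python3 - <<'E'
from h import *
p,r,s=pose();F=bot.grab_frame('wrist')
cv2.imwrite('pics/w3.png',F['img'][:,:,::-1])
for q in('tray_handle','roll_a_c','roll_b_c'):
  for x in bot.spot_point(q,F)[:2]: print(q,round(x['conf'],2),np.round(x['xyz'],3))
np.savez('w3.npz',p=p,r=r,K=F['intrinsics'],k1=F['k1'],T=F['tool_from_camera'])
plan([.572,.1345,.095],-.15+np.pi)
E
```

```text
clock: 13.6
position: [0.5171, -0.2655, 0.2794]
tool_rot: [-3.141, -0.001, 2.14]
force: [-0.4, -0.2, -0.5]
grip_width: 0.0855
finger_force: 0.0
clock: 14.1
position: [0.5171, -0.2655, 0.2794]
tool_rot: [3.141, -0.001, 2.855]
force: [-0.5, 0.7, -0.0]
grip_width: 0.0855
finger_force: 0.0
clock: 14.6
position: [0.561, -0.1089, 0.2795]
tool_rot: [3.141, -0.001, 2.991]
force: [1.0, -0.5, 0.6]
grip_width: 0.085
finger_force: 0.0
clock: 15.1
position: [0.6156, 0.0853, 0.2794]
tool_rot: [-3.141, -0.001, 2.992]
force: [0.3, 0.1, 0.4]
grip_width: 0.0851
finger_force: 0.0
clock: 15.4
position: [0.6261, 0.1236, 0.2791]
tool_rot: [-3.142, -0.001, 2.994]
force: [-0.2, -1.4, -0.2]
grip_width: 0.0858
finger_force: 0.0
tray_handle 0.82 [0.572 0.13  0.093]
tray_handle 0.7 [0.647 0.143 0.06 ]
roll_a_c 0.71 [0.649 0.144 0.06 ]
roll_a_c 0.46 [0.502 0.169 0.061]
roll_b_c 0.89 [0.501 0.169 0.06 ]
clk 15.6 turn [-0.001 -0.    -0.001] shift [ 55.8   5.1 130.7] grip 0.0853 q7 0.72
```

View pics/w3.png

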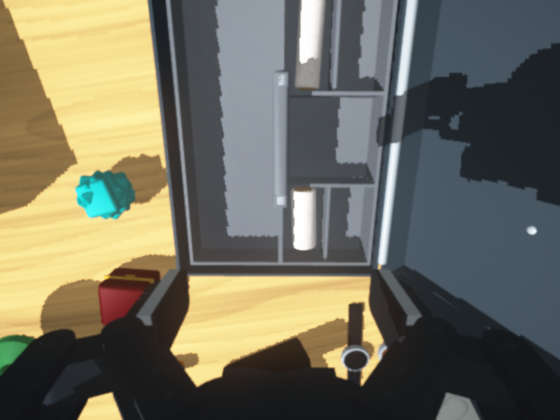

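```bash
python3 - <<'E'
from h import *
d=np.load('w3.npz');F=dict(intrinsics=d['K'],k1=float(d['k1']),tool_from_camera=d['T'])
a=back(F,[[281,72],[281,205],[281,138]],.103,(d['p'],d['r']));print(a.round(4),np.linalg.norm(a[0]-a[1]),np.arctan2(*(a[1]-a[0])[1::-1]))
c=(a[0]+a[1])/2; plan([c[0]+.005,c[1]-.0007,.096],-.15+np.pi)
E
```

```text
[[0.5211 0.1402 0.103 ]
 [0.6206 0.1256 0.103 ]
 [0.5672 0.1335 0.103 ]] 0.10059743038677077 -0.14586539140251148
clk 15.6 turn [-0.001 -0.    -0.001] shift [ 51.7   3.4 129.7] grip 0.0853 q7 0.72
```

The handle runs from (281,72) to (281,205), parallel to the pads' faces, and its 101 mm length fits; the rolls at (304,218) and (311,42) are clear of the fingers. Descend and grip.

```bash
python3 -m jog '[[[26,2,0,0,0,0,1],[25,2,0,0,0,0,1],[0,0,30,0,0,0,1],[0,0,30,0,0,0,1],[0,0,30,0,0,0,1]]]'
python3 -m jog '[[[0,0,25,0,0,0,1],[0,0,15,0,0,0,1],[0,0,0,0,0,0,1],[0,0,0,0,0,0,1]]]'
python3 -c "
from h import *
plan([.576,.1325,.096],-.15+np.pi)"
python3 -m jog '[[[0,0,0,0,0,0,0],[0,0,0,0,0,0,0],[0,0,0,0,0,0,0],[0,0,0,0,0,0,0],[0,0,0,0,0,0,0]]]' 90
python3 -m jog '[[[0,0,0,0,0,0,0],[0,0,0,0,0,0,0],[0,0,0,0,0,0,0],[0,0,0,0,0,0,0],[0,0,0,0,0,0,0]]]' 90
```

```text
clock: 16.1
position: [0.5767, 0.1329, 0.1893]
tool_rot: [-3.141, 0.001, 2.99]
force: [0.5, 0.2, 0.0]
grip_width: 0.0853
finger_force: 0.0
clock: 16.5
position: [0.5769, 0.134, 0.1507]
tool_rot: [3.141, 0.001, 2.991]
force: [0.2, 0.6, -0.0]
grip_width: 0.0853
finger_force: 0.0
clk 16.5 turn [ 0.     0.001 -0.   ] shift [ 0.6 -1.6  0.7] grip 0.0853 q7 0.55
clock: 17.0
position: [0.5766, 0.1339, 0.1501]
tool_rot: [-3.141, 0.0, 2.992]
force: [-2.0, -4.4, 3.1]
grip_width: 0.0119
finger_force: 1.9
clock: 17.5
position: [0.5766, 0.1339, 0.1503]
tool_rot: [-3.141, 0.0, 2.992]
force: [-3.3, -2.6, 6.9]
grip_width: 0.0109
finger_force: 88.7
```

```bash
python3 -m jog '[[[0,0,-3,0,0,0,0],[0,0,-4,0,0,0,0],[0,0,-6,0,0,0,0],[0,0,-7,0,0,0,0],[0,0,0,0,0,0,0]]]' 90
python3 -c "
from h import *
f=bot.grab_frame('scene')
for q in('tray_handle','tray'):
  for x in bot.spot_point(q,f)[:1]: print(q,round(x['conf'],2),np.round(x['xyz'],3))
print(bot.observe()['moment'])"
```

```text
clock: 18.0
position: [0.5769, 0.1342, 0.171]
tool_rot: [3.141, 0.001, 2.992]
force: [0.2, 0.5, -5.9]
grip_width: 0.0101
finger_force: 87.8
tray_handle 0.66 [0.573 0.138 0.117]
tray 0.87 [0.571 0.137 0.063]
[-0.10058166 -0.01113388  0.0145775 ]
```

The force reads the full 6 N weight, so the tray hangs free. Continue the lift.

```bash
python3 -m jog '[[[0,0,-8,0,0,0,0],[0,0,-14,0,0,0,0],[0,0,-14,0,0,0,0],[0,0,-14,0,0,0,0],[0,0,-14,0,0,0,0]]]' 90
python3 -m jog '[[[0,0,-14,0,0,0,0],[0,0,-14,0,0,0,0],[0,0,-14,0,0,0,0],[0,0,-9,0,0,0,0],[0,0,-4,0,0,0,0]]]' 90
python3 -m jog '[[[0,0,0,0,0,0,0],[0,0,0,0,0,0,0],[0,0,0,0,0,0,0],[0,0,0,0,0,0,0],[0,0,0,0,0,0,0]]]' 90
python3 -m jog '[[[0,0,0,0,0,0,0],[0,0,0,0,0,0,0],[0,0,0,0,0,0,0],[0,0,0,0,0,0,0],[0,0,0,0,0,0,0]]]' 90
python3 - <<'E'
from h import *
f=bot.grab_frame('scene')
for q in('tray_handle','tray','roll_a_c','roll_b_c','paper_table_c','phone','ring_case'):
  for x in bot.spot_point(q,f)[:3]: print(q,round(x['conf'],2),np.round(x['xyz'],3))
print(bot.observe()['moment'],np.abs(bot.observe()['qd']).max())
cv2.imwrite('pics/s4.png',f['img'][:,:,::-1])
E
```

```text
clock: 18.65
position: [0.5766, 0.1341, 0.2356]
tool_rot: [3.141, 0.001, 2.992]
force: [0.1, -0.1, -6.2]
grip_width: 0.0101
finger_force: 88.0
clock: 19.15
position: [0.5767, 0.1342, 0.29]
tool_rot: [3.141, 0.001, 2.992]
force: [-0.4, -0.2, -6.6]
grip_width: 0.0102
finger_force: 88.0
clock: 19.65
position: [0.5765, 0.1341, 0.2886]
tool_rot: [-3.142, -0.0, 2.992]
force: [-0.5, 0.7, -6.9]
grip_width: 0.0104
finger_force: 88.0
clock: 20.15
position: [0.5766, 0.1341, 0.2889]
tool_rot: [3.142, 0.0, 2.992]
force: [0.5, 0.2, -6.7]
grip_width: 0.0102
finger_force: 88.0
tray_handle 0.96 [0.576 0.138 0.233]
tray 0.88 [0.572 0.135 0.183]
tray 0.57 [ 0.361 -0.072  0.004]
tray 0.27 [0.65  0.146 0.2  ]
roll_a_c 0.74 [ 0.857 -0.072  0.008]
roll_a_c 0.66 [0.72  0.371 0.017]
roll_a_c 0.47 [0.649 0.144 0.198]
roll_b_c 0.48 [0.502 0.165 0.196]
paper_table_c 0.71 [ 0.481 -0.318  0.032]
ring_case 0.6 [ 0.736 -0.071  0.004]
ring_case 0.21 [0.502 0.167 0.194]
[-0.05148333 -0.04321231 -0.08539078] 0.0020503668036514896
```

View pics/s4.png

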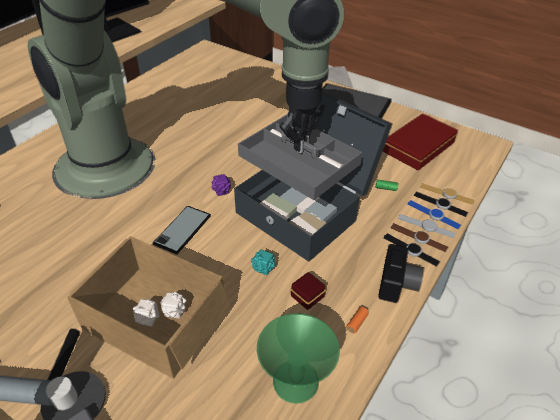

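The tray hangs level over the box at (300,155), about 98 mm above the rim, with both rolls in it at z of about 0.197. Both balls are in the carton, and the phone and ring case are in place.

```bash
python3 -c "
from workcell import bot
print(bot.job_done())"
```

```text
the job is handed in; nothing more can be done
None
```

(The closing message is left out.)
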